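# Seat a plug-in module with its dock's ejector levers

## Robot

A 6-joint arm with a two-finger parallel gripper is mounted at the origin on a cart in front of the work surface, level with it; the furniture and walls round the work are solid. World frame = base frame: x ahead of the robot, y to its left, z up, the work surface at z = 0. Lengths are in m, angles in rad, forces in N, time in s.
With the tool pointing down it reaches from about 0.375 to 0.975 m from the base axis. Payload 3.8 kg.
Tool frame: the origin (TCP) lies midway between the tips of the shut fingers; the grasp point (between the pads) lies 19 mm behind it; x points along the fingers, y is the direction in which the jaws open and shut, and the axes are right-handed (so a half turn about x gives the same grasp; the last joint's range is limited). The gripper opens to 88 mm and grips with 3 to 60 N. Pads are 18 mm wide; open, the fingers measure 123 mm over their backs; the gripper's body (75 mm by 187 mm) begins 45 mm behind the grasp point.
Start: joints at [1.211, 0.264, 1.604, -0, 1.274, -0.037], TCP at [0.214, 0.64, 0.239] pointing down, gripper open.
Joint ranges: [-2.63, 2.63], [-0.94, 2.18], [0.31, 2.57], [-1.31, 4.45], [0, 2.66], [-2.55, 2.55]. Speed limits (rad/s): [2.57, 2.57, 3.14, 3.14, 3.14, 3.14].

## Interface

Orientations are given as a 3x3 rotation matrix whose columns are the frame's x, y, z axes.
In Python, from rig import manip gives the robot as it stands. The module is installed in compiled form; this text tells all that it offers.
- The arm moves only by the tool jog_arm, never from a script. Its argument "motion" is a list of rows, each a list of 3 entries, a list of its own where there are three numbers: the turn, a rotation vector about the tool's x, y, z scaled (see below), then the shift along the tool's x, y, z scaled (see below), then the opening, from 0 (shut) to 1 (fully open). A call has 1 to 5 rows; each row is the pose to reach, as a shift and turn from the pose commanded when the call began, along the tool's axes at that moment; what a row does not reach only later rows make up. The controller multiplies each number of a shift by 0.75 m and each number of a turn by pi/2 rad. A row lasts 1/12 s, in which the tool goes at most 41.7 mm and 7.16 degrees, less where a joint would pass 70% of its speed; a pose out of reach is approached as far as the arm can. A call with a number of a shift or a turn outside -1 to 1 is refused whole. A call with a gripper value outside its range is refused whole. The fingers move at their own pace and stop on an object; "grip_force" is the grip in N (left out, the last holds). Time passes only in rows, so rows that repeat a pose let the fingers close. It gives the time, the measured TCP pose, the force and the opening at its end, in the units of the state.
- manip.sense(): the state, without advancing time (a new reading comes with each control period).
- manip.read_camera(name): name is "side" or "top" or "wrist"; returns the picture (400x640x3 uint8, red, green, blue); there is no depth.
- manip.camera_params(name): a dict with "fx", "fy", "cx", "cy" (pixels), "R" (3x3) and "t" (3): a world point X has camera coordinates R X + t. Camera axes: x right, y down, z forward; pixel columns grow to the right and rows downward; lengths in m; the calibration is good to about 2 mm. The wrist camera is an equidistant fisheye: a pixel r from the principal point sees the ray r / f radians off the axis. A picture is of the moment at which its call begins: read the wrist's pose just before it. camera_params takes no time and is no camera call; for the wrist camera it gives the pose at the moment of the call.
- manip.sign_off(): hands the job in, once; it reports no verdict.
The state is a dict: "clock": time; "qpos": joint angles; "qd": joint speeds; "joint_efforts": joint torques, N m; "tool_pos": TCP position; "tcp_rot": TCP orientation; "contact_force": force on the tool from outside, world axes, zero at the start; "moment": the same for the moment, N m; "opening": finger opening in m.
Only numpy, scipy, OpenCV 4.12 (cv2) and the standard library are available. Lean on these libraries where they do the work, as an engineer would, in place of code of your own. Each camera call takes 0.05 s, during which the arm holds its last target. There are 200 camera calls.

## Task

Pick up the grey plug-in module and lower it upright into the bay of the dock, where it comes to rest on the sprung contacts, and let go of it. Then swing the left ejector lever inward until the module bottoms on its seat, and press it home with about 15 N for half a second; then do the same with the right lever. Feel for the seats, as their heights differ, never push on the dock or levers with more than 22 N, and leave the other things on the bench where they are.

Things in the scene. Friction and masses are not known exactly. Their poses are not given: they have to be found in the camera images.
- module: Upright grey plug-in module, 300 g or so. A foot flange 34 mm (x) by 104 mm (y) by 22 mm tall carries a narrower housing 30 mm (x) by 76 mm (y) that reaches to 92 mm above the underside. Origin at the centre of the underside, z up, y along the length. It is the same both ways round. The housing's 30 mm sides are the place to grip it, from above.
- dock: Fixed dock on the bench, 66 mm (x) by 196 mm (y), long axis y, z up; origin at the centre of its underside. In its middle is an open-topped bay for the module's flange, lengthwise along y. At each end (left: +y, right: -y) stands an ejector lever between steel cheeks that reach 44 mm above the bench. Both levers start swung outward, clear of the bay.
- bay_floor (a point): Centre of the bay's floor, 10 mm above the bench. The bay is 38 mm (x) by 108 mm (y) inside, 2 mm play all round the flange; its aluminium guides end in flared lips about 46 mm above the bench, which catch about 4 mm of offset. Under each end of the flange is a screw-set seat that stands 0.5 to 6 mm above this floor, each set differently and not measured.
- bay_contacts (a point): Fixed point midway between the tops of the two empty sprung contact blocks (30 mm to either side along y), 19 mm above the bench. The loose module rests on them, underside 19 mm above the bench. Each takes 3 N to start, plus 0.4 N per mm. A lever needs about 3 to 7 N at its grip bar to move; over 9 N means that it is home.
- lever_left (a joint): Stiff left ejector lever (0.22 N m pivot friction, stays where left). rad: falls inward, 1.25 = fully outward. Pivot along the dock's x through dock frame (0, +70, 36) mm; its grip bar is 65 mm from the pivot and leans (value - 0.4) rad outward from vertical. From about 0.4 rad on its nose presses that end of the flange down, until it bottoms on its seat: home, hidden, between about 0.25 and 0 rad.
- lever_right (a joint): Stiff right ejector lever (0.22 N m pivot friction, stays where left). rad: falls inward, 1.25 = fully outward. Pivot along the dock's x through dock frame (0, -70, 36) mm; its grip bar is 65 mm from the pivot and leans (value - 0.4) rad outward from vertical. From about 0.4 rad on its nose presses that end of the flange down, until it bottoms on its seat: home, hidden, between about 0.25 and 0 rad.
- lever_left_tip (a point): Centre of the left lever's black round grip bar, at its top (12 mm thick, 28 mm wide along the dock's x axis); moves with the lever.
- lever_right_tip (a point): Centre of the right lever's black round grip bar, at its top (12 mm thick, 28 mm wide along the dock's x axis); moves with the lever.
- vial: Low screw-cap bottle, 57 mm wide, 101 mm tall, loose bystander; origin at the centre of its underside.
- carton: Small folding carton 34x79x46 mm, loose bystander; origin at the centre of its underside.
- reagent: Small plastic reagent bottle, 30 mm wide, 76 mm tall, loose bystander; origin at the centre of its underside.

How it is judged:
By the outcome, as a careful person would: the job done as asked, in the order asked, and still so for the second after the job is handed in, with the robot touching nothing.
It also fails if it takes over 72 s, if anything falls off the work surface, if the arm or the gripper's body presses on something with over 40 N, if the wrist force passes 120 N, or if a joint passes its speed limit or range.

## Working session

There is one attempt and no reset: what is moved stays moved. The work goes in short steps, Python scripts to look and compute and a tool call to move; the robot and the scene stay as the last step left them, time stands still between calls to the robot, and variables do not carry over. Pictures are saved under pics/ and viewed, on a budget of 10 in all, crops included, one or two more only if the job needs it, and the job is handed in when it is done.

Besides the shell and the picture viewer there is one more tool, called after "Request:" as name(argument=value, ...) on one line, values as JSON. jog_arm: Moves the arm, as the interface text tells. Its arguments: {"type":"object","properties":{"motion":{"type":"array","items":{"type":"array"}},"grip_force":{"type":"number"}},"required":["motion"]}

```bash
mkdir -p pics
python3 - <<'E'
from rig import manip
import cv2,numpy as np
for n in("top","side"):
    im=manip.read_camera(n); cv2.imwrite(f"pics/{n}0.png",im[:,:,::-1])
    p=manip.camera_params(n); print(n,{k:np.round(v,4).tolist() for k,v in p.items()})
s=manip.sense(); print(s)
E
```

```text
top {'fx': 434.5048, 'fy': 434.5048, 'cx': 327.0572, 'cy': 198.4019, 'R': [[-0.0289, -0.9996, 0.0006], [-0.9918, 0.0286, -0.1248], [0.1247, -0.0042, -0.9922]], 't': [0.0296, 0.5654, 1.2669]}
side {'fx': 496.107, 'fy': 496.107, 'cx': 311.6091, 'cy': 203.9097, 'R': [[0.9459, -0.3233, 0.0266], [-0.1264, -0.4428, -0.8876], [0.2987, 0.8363, -0.4598]], 't': [-0.4916, 0.1498, 1.1309]}
{'clock': 0.1, 'qpos': array([ 1.21107436e+00,  2.64709851e-01,  1.60524927e+00, -8.83787519e-07,
        1.27370391e+00, -3.69018588e-02]), 'qd': array([-0.0007185 , -0.00276905, -0.00389707, -0.00046261,  0.00015173,
        0.00102736]), 'joint_efforts': array([ 4.02799042e-04, -5.03623080e+01, -3.58069468e+01,  7.30691501e-02,
        2.33959698e-02, -5.74522164e-05]), 'tool_pos': array([0.21391219, 0.63952111, 0.23748453]), 'tcp_rot': array([[-7.28012317e-04,  3.17241255e-01,  9.48344587e-01],
       [-1.93816365e-03,  9.48342610e-01, -3.17242082e-01],
       [-9.99997857e-01, -2.06900315e-03, -7.55396295e-05]]), 'contact_force': array([ 0.08413412,  0.08274019, -0.15568257]), 'moment': array([-0.02705067, -0.02275506, -0.02047225]), 'opening': 0.08845697244357847}
```

View pics/top0.png

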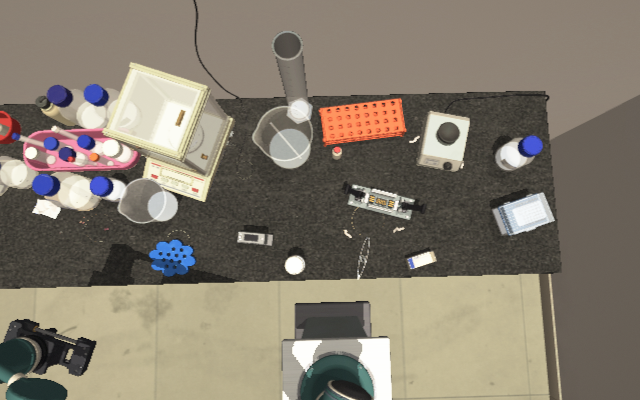

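View pics/side0.png

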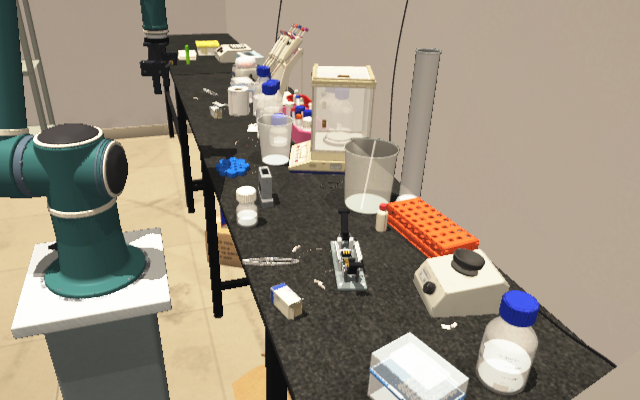

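Top view: module at about (255,238), dock at about (383,202), vial (294,265), carton (421,260), reagent (337,153). Next I'll enlarge the working area.

```bash
python3 - <<'E'
import cv2
im=cv2.imread("pics/top0.png")[170:280,230:430]
cv2.imwrite("pics/top0c.png",cv2.resize(im,None,fx=4,fy=4,interpolation=cv2.INTER_CUBIC))
E
cat > h.py <<'E'
from rig import manip
import numpy as np,cv2
def ray(n,u,v,p=None):
    p=p or manip.camera_params(n); R=np.array(p["R"]);t=np.array(p["t"])
    d=np.array([(u-p["cx"])/p["fx"],(v-p["cy"])/p["fy"]])
    if n=="wrist":
        r=np.hypot(*d); d=np.r_[d/max(r,1e-9)*np.sin(r),np.cos(r)]
    else: d=np.r_[d,1]
    return -R.T@t,R.T@d
def at(n,u,v,z,p=None):
    c,d=ray(n,u,v,p); return c+d*(z-c[2])/d[2]
def proj(n,X,p=None):
    p=p or manip.camera_params(n); q=np.array(p["R"])@X+p["t"]
    if n=="wrist":
        r=np.hypot(q[0],q[1]);a=np.arctan2(r,q[2]); k=a/max(r,1e-9)
        return p["cx"]+p["fx"]*q[0]*k,p["cy"]+p["fy"]*q[1]*k
    return p["cx"]+p["fx"]*q[0]/q[2],p["cy"]+p["fy"]*q[1]/q[2]
E
```

```text
(no output)
```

View pics/top0c.png

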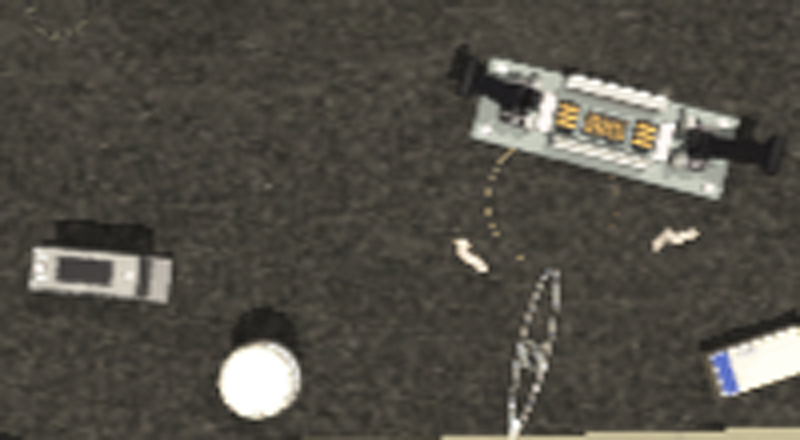

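Run:
```python
from h import *
C=lambda u,v,z:at("top",230+(u+.5)/4-.5,170+(v+.5)/4-.5,z)
m=[C(u,v,.092) for u,v in((34,247),(28,291),(147,300),(150,256))]
print(np.round(m,4),"mod c",np.round(np.mean(m,0),4))
l=(m[0]+m[1]-m[2]-m[3])/2;print("len",np.linalg.norm(l),"yaw of +y axis",np.arctan2(-l[0],l[1]), "w",np.linalg.norm(m[0]-m[1]))
print("side flange end",C(172,304,.022),C(172,262,.022))
d=[C(u,v,.01) for u,v in((492,57),(472,137),(720,198),(742,118))]
c=np.mean(d,0);l=(d[0]+d[1]-d[2]-d[3])/2
print("dock",c,np.linalg.norm(l),np.linalg.norm(d[0]-d[1]),"yaw",np.arctan2(-l[0],l[1]),"contacts",C(606,126,.019))
for n,(u,v) in dict(L=(462,68),R=(775,152)).items(): print(n,C(u,v,.036+.065*np.cos(.85)))
print("vial",C(260,380,.101))
# side check
for X in (np.mean(m,0),c,):print(proj("side",X))
```

```text
[[0.4719 0.2686 0.092 ]
 [0.4409 0.273  0.092 ]
 [0.4322 0.1889 0.092 ]
 [0.4631 0.1864 0.092 ]] mod c [0.452  0.2292 0.092 ]
len 0.08359096089378347 yaw of +y axis -0.1049067659288979 w 0.0312642060289413
side flange end [0.43026413 0.17991612 0.022     ] [0.46154522 0.17950208 0.022     ]
dock [ 0.55505793 -0.15172998  0.01      ] 0.19508853892896222 0.06373494648567504 yaw -0.2715397830619011 contacts [ 0.55503467 -0.15041201  0.019     ]
L [ 0.59351731 -0.03996213  0.0788989 ]
R [ 0.5256936  -0.26384254  0.0788989 ]
vial [0.37414462 0.10948329 0.101     ]
(np.float64(264.04212786482367), np.float64(172.17131425492568))
(np.float64(346.8373073180087), np.float64(262.635090658126))
```

```bash
cat >> h.py <<'E'
from scipy.spatial.transform import Rotation as Ro
def plan(pos,yaw,start=None):
    """print per-call (turn, shift) units toward TCP pos, tool pointing down, tool y at yaw (world z angle)"""
    s=manip.sense(); p,R=start or (s["tool_pos"],s["tcp_rot"])
    T=np.array([[0,np.cos(yaw),np.sin(yaw)],[0,np.sin(yaw),-np.cos(yaw)],[-1,0,0]])
    rv=Ro.from_matrix(R.T@T).as_rotvec(); pos=np.array(pos,float)
    rows=max(np.linalg.norm(pos-p)/.0417,np.degrees(np.linalg.norm(rv))/7.16); n=int(np.ceil((rows+.3)/5))
    print("rows",round(rows,1),"calls",n)
    for i in range(n):
        sh=R.T@(pos-p)/n
        print("turn",np.round(rv/n/(np.pi/2),4),"shift",np.round(sh/.75,4)); p=p+(pos-p)/(n-i) if False else p
        R=R@Ro.from_rotvec(rv/n).as_matrix()
def st():
    s=manip.sense();print(round(s["clock"],2),"tcp",np.round(s["tool_pos"],4),"F",np.round(s["contact_force"],2),"open",round(s["opening"],4),"yaw",round(np.arctan2(s["tcp_rot"][1,1],s["tcp_rot"][0,1]),4))
E
sed -i 's/; p=p+(pos-p).*$//' h.py
python3 -c "
from h import *
plan([.452,.231,.2],-.105)"
```

```text
rows 11.4 calls 3
turn [0.2871 0.0003 0.0004] shift [ 0.0169 -0.1386  0.158 ]
turn [0.2871 0.0003 0.0004] shift [ 0.0168 -0.0559  0.2026]
turn [0.2871 0.0003 0.0004] shift [0.0167 0.038  0.2067]
```

Request:
jog_arm(motion=[[[0.287,0,0],[0.017,-0.139,0.158],1],[[0.287,0,0],[0.017,-0.139,0.158],1],[[0.287,0,0],[0.017,-0.139,0.158],1],[[0.287,0,0],[0.017,-0.139,0.158],1],[[0.287,0,0],[0.017,-0.139,0.158],1]])

```text
clock: 0.52
tool_pos: [0.2953, 0.4983, 0.2244]
tcp_rot: [[-0.0, 0.703, 0.711], [-0.005, 0.711, -0.703], [-1.0, -0.004, 0.003]]
contact_force: [0.2, -0.4, -0.8]
opening: 0.0884
```

Request:
jog_arm(motion=[[[0.287,0,0],[0.017,-0.056,0.203],1],[[0.287,0,0],[0.017,-0.056,0.203],1],[[0.287,0,0],[0.017,-0.056,0.203],1],[[0.287,0,0],[0.017,-0.056,0.203],1],[[0.287,0,0],[0.017,-0.056,0.203],1]])

```text
clock: 0.93
tool_pos: [0.3746, 0.3629, 0.2122]
tcp_rot: [[-0.0, 0.943, 0.334], [-0.003, 0.334, -0.943], [-1.0, -0.001, 0.003]]
contact_force: [-0.6, 0.1, 0.5]
opening: 0.0881
```

Request:
jog_arm(motion=[[[0.287,0,0],[0.017,0.038,0.207],1],[[0.287,0,0],[0.017,0.038,0.207],1],[[0.287,0,0],[0.017,0.038,0.207],1],[[0.287,0,0],[0.017,0.038,0.207],1],[[0.287,0,0],[0.017,0.038,0.207],1],[[0.287,0,0],[0.017,0.038,0.207],1]])

```text
invalid input
```

Six rows is one too many, so I'll repeat that call with five.

Request:
jog_arm(motion=[[[0.287,0,0],[0.017,0.038,0.207],1],[[0.287,0,0],[0.017,0.038,0.207],1],[[0.287,0,0],[0.017,0.038,0.207],1],[[0.287,0,0],[0.017,0.038,0.207],1],[[0.287,0,0],[0.017,0.038,0.207],1]])

```text
clock: 1.35
tool_pos: [0.4544, 0.2273, 0.1998]
tcp_rot: [[0.0, 0.994, -0.11], [-0.002, -0.11, -0.994], [-1.0, 0.0, 0.002]]
contact_force: [-0.6, -0.0, 0.3]
opening: 0.0883
```

Run:
```python
from h import *
import pickle
st(); p=manip.camera_params("wrist"); im=manip.read_camera("wrist")
pickle.dump(p,open("w1.pkl","wb")); print({k:np.round(v,3).tolist() for k,v in p.items()})
cv2.imwrite("pics/w1.png",im[:,:,::-1])
for X in ([.452,.231,.092],[.452,.231,0]): print(proj("wrist",np.array(X),p))
```

```text
1.35 tcp [0.4544 0.2273 0.1998] F [-0.6  -0.03  0.26] open 0.0883 yaw -0.1102
{'fx': 309.707, 'fy': 309.707, 'cx': 317.339, 'cy': 193.296, 'R': [[0.994, -0.111, 0.001], [-0.107, -0.954, 0.281], [-0.03, -0.28, -0.96]], 't': [-0.426, 0.237, 0.429]}
(np.float64(314.5523480482759), np.float64(186.4800527498685))
(np.float64(315.17402567360676), np.float64(165.4237631147421))
```

View pics/w1.png

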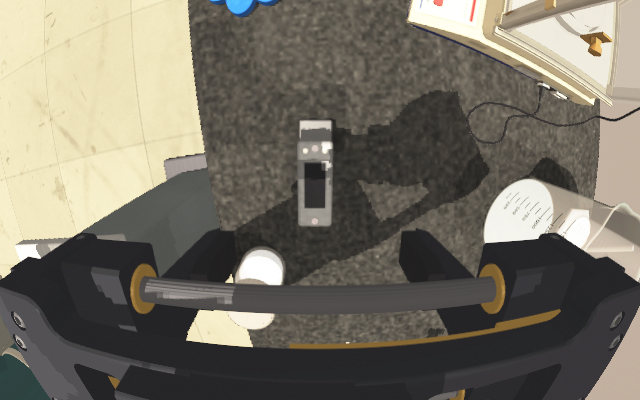

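The module is at (315,173). The flange's +y end is at row ~121, the housing top's near edge at row ~225, and the housing spans columns 299 to 331.

Run:
```python
from h import *
import pickle
p=pickle.load(open("w1.pkl","rb"))
for n,u,v,z in(("near L",299,225,.092),("near R",331,225,.092),("flange far L",300,122,.022),("flange far R",332,122,.022),("far top L",299,150,.092),("far top R",333,150,.092)):print(n,np.round(at("wrist",u,v,z,p),4))
c=np.array([.452,.2295]);y=-.105
for yy,z in((-.038,.092),(.038,.092),(.052,.022)):
  for x in(-.015,.015):
    q=c+[x*np.cos(y)-yy*np.sin(y),x*np.sin(y)+yy*np.cos(y)];print(yy,x,np.round(proj("wrist",np.r_[q,z],p),1))
im=cv2.imread("pics/w1.png")[105:240,260:370]
cv2.imwrite("pics/w1c.png",cv2.resize(im,None,fx=4,fy=4,interpolation=cv2.INTER_CUBIC))
```

```text
near L [0.4343 0.1975 0.092 ]
near R [0.4624 0.1944 0.092 ]
flange far L [0.4421 0.283  0.022 ]
flange far R [0.4752 0.2793 0.022 ]
far top L [0.4428 0.2635 0.092 ]
far top R [0.4707 0.2603 0.092 ]
-0.038 -0.015 [298.3 229.5]
-0.038 0.015 [332.  229.3]
0.038 -0.015 [296.2 143.8]
0.038 0.015 [332.6 143.6]
0.052 -0.015 [300.4 122.2]
0.052 0.015 [329.3 122. ]
```

View pics/w1c.png

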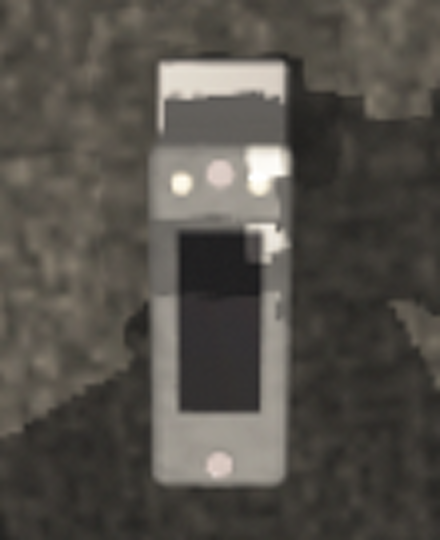

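```bash
python3 -c "
from h import *
st();plan([.4522,.232,.050],-.115)"
```

```text
1.4 tcp [0.4534 0.2294 0.2   ] F [0.8  0.77 0.96] open 0.0881 yaw -0.1075
rows 3.6 calls 1
turn [0.0048 0.0002 0.0004] shift [ 0.2    -0.0018 -0.0034]
```

Request:
jog_arm(motion=[[[0.005,0,0],[0.05,0,-0.0015],1],[[0.005,0,0],[0.1,0,-0.0015],1],[[0.005,0,0],[0.15,0,-0.0015],1],[[0.005,0,0],[0.2,0,-0.0015],1],[[0.005,0,0],[0.2,0,-0.0015],1]])

```text
clock: 1.82
tool_pos: [0.4458, 0.2308, 0.0431]
tcp_rot: [[-0.013, 0.994, -0.109], [-0.005, -0.109, -0.994], [-1.0, -0.013, 0.007]]
contact_force: [-1.8, -1.2, -0.0]
opening: 0.0883
```

Request:
jog_arm(motion=[[[0,0,0],[0,0,0],1],[[0,0,0],[0,0,0],1],[[0,0,0],[0,0,0],1]])

```text
clock: 2.07
tool_pos: [0.4548, 0.2338, 0.0534]
tcp_rot: [[0.005, 0.994, -0.111], [0.002, -0.111, -0.994], [-1.0, 0.004, -0.003]]
contact_force: [1.1, -0.3, -0.1]
opening: 0.0877
```

Request:
jog_arm(motion=[[[0,0,0],[0,0,0],1],[[0,0,0],[0,0,0],1],[[0,0,0],[0,0,0],0.5],[[0,0,0],[0,0,0],0.4],[[0,0,0],[0,0,0],0.3]], grip_force=25)

```text
clock: 2.48
tool_pos: [0.4529, 0.232, 0.051]
tcp_rot: [[0.001, 0.994, -0.112], [0.0, -0.112, -0.994], [-1.0, 0.001, -0.0]]
contact_force: [-0.5, 0.4, 0.0]
opening: 0.0704
```

Request:
jog_arm(motion=[[[0,0,0],[0,0,0],0],[[0,0,0],[0,0,0],0],[[0,0,0],[0,0,0],0],[[0,0,0],[0,0,0],0],[[0,0,0],[0,0,0],0]])

```text
clock: 2.9
tool_pos: [0.4526, 0.232, 0.0503]
tcp_rot: [[-0.0, 0.994, -0.112], [-0.0, -0.112, -0.994], [-1.0, -0.0, 0.0]]
contact_force: [-0.2, -0.7, -0.5]
opening: 0.037
```

Request:
jog_arm(motion=[[[0,0,0],[0,0,0],0],[[0,0,0],[0,0,0],0],[[0,0,0],[0,0,0],0]])

```text
clock: 3.15
tool_pos: [0.4526, 0.232, 0.0504]
tcp_rot: [[-0.0, 0.994, -0.112], [-0.0, -0.112, -0.994], [-1.0, -0.0, 0.0]]
contact_force: [-0.4, 0.3, -0.5]
opening: 0.0295
```

Request:
jog_arm(motion=[[[0,0,0],[-0.04,0,0],0],[[0,0,0],[-0.08,0,0],0],[[0,0,0],[-0.13,0,0],0],[[0,0,0],[-0.2,0,0],0],[[0,0,0],[-0.2,0,0],0]])

```text
clock: 3.57
tool_pos: [0.4557, 0.2335, 0.2069]
tcp_rot: [[0.009, 0.994, -0.112], [0.004, -0.112, -0.994], [-1.0, 0.008, -0.005]]
contact_force: [2.0, 1.0, -1.3]
opening: 0.0294
```

```bash
python3 -c "
from h import *
st();plan([.528,-.247,.2],-.2715)"
```

```text
3.57 tcp [0.4557 0.2335 0.2069] F [ 1.99  1.01 -1.31] open 0.0294 yaw -0.1123
rows 11.7 calls 3
turn [ 0.0338 -0.0012 -0.0017] shift [0.0025 0.0558 0.2086]
turn [ 0.0338 -0.0012 -0.0017] shift [0.0027 0.0668 0.2053]
turn [ 0.0338 -0.0012 -0.0017] shift [0.0029 0.0776 0.2015]
```

Request:
jog_arm(motion=[[[0.034,0,0],[0,0.014,0.052],0],[[0.034,0,0],[0,0.028,0.104],0],[[0.034,0,0],[0,0.042,0.156],0],[[0.034,0,0],[0,0.056,0.208],0],[[0.034,0,0],[0,0.056,0.208],0]])

```text
clock: 3.98
tool_pos: [0.4768, 0.0661, 0.1991]
tcp_rot: [[-0.001, 0.985, -0.17], [-0.004, -0.17, -0.985], [-1.0, -0.001, 0.004]]
contact_force: [-0.4, 0.4, -2.6]
opening: 0.0298
```

Request:
jog_arm(motion=[[[0.034,0,0],[0,0.067,0.205],0],[[0.034,0,0],[0,0.067,0.205],0],[[0.034,0,0],[0,0.067,0.205],0],[[0.034,0,0],[0,0.067,0.205],0],[[0.034,0,0],[0,0.067,0.205],0]])

```text
clock: 4.4
tool_pos: [0.5014, -0.0931, 0.1993]
tcp_rot: [[-0.001, 0.975, -0.222], [-0.003, -0.222, -0.975], [-1.0, 0.0, 0.003]]
contact_force: [0.5, -0.2, -2.3]
opening: 0.0297
```

Request:
jog_arm(motion=[[[0.034,0,0],[0,0.026,0.067],0],[[0.034,0,0],[0,0.052,0.134],0],[[0.034,0,0],[0,0.077,0.202],0],[[0.034,0,0],[0,0.077,0.202],0],[[0.034,0,0],[0,0.077,0.202],0]])

```text
clock: 4.82
tool_pos: [0.525, -0.2534, 0.1992]
tcp_rot: [[-0.0, 0.962, -0.273], [-0.003, -0.273, -0.962], [-1.0, 0.001, 0.003]]
contact_force: [-0.5, 0.2, -2.7]
opening: 0.0297
```

Request:
jog_arm(motion=[[[0,0,0],[0,0,0],0],[[0,0,0],[0,0,0],0],[[0,0,0],[0,0,0],0],[[0,0,0],[0,0,0],0],[[0,0,0],[0,0,0],0]])

```text
clock: 5.23
tool_pos: [0.5245, -0.2466, 0.2003]
tcp_rot: [[-0.0, 0.964, -0.267], [0.0, -0.267, -0.964], [-1.0, -0.0, -0.0]]
contact_force: [0.4, -0.5, -3.7]
opening: 0.0303
```

Run:
```python
from h import *
import pickle
st(); p=manip.camera_params("wrist"); im=manip.read_camera("wrist")
pickle.dump(p,open("w2.pkl","wb"))
c=np.array([.555,-.151]);y=-.2715
D=lambda x,yy,z:np.r_[c+[x*np.cos(y)-yy*np.sin(y),x*np.sin(y)+yy*np.cos(y)],z]
for n,X in dict(plateLa=(-.033,.098,.01),plateLb=(.033,.098,.01),plateRa=(-.033,-.098,.01),cL=(0,.03,.019),cR=(0,-.03,.019),tipL=(0,.119,.079)).items(): print(n,np.round(proj("wrist",D(*X),p),1))
cv2.imwrite("pics/w2.png",cv2.resize(im[:250,150:490,::-1],None,fx=2.3,fy=2.3,interpolation=cv2.INTER_CUBIC))
```

```text
5.23 tcp [ 0.5245 -0.2466  0.2003] F [ 0.44 -0.52 -3.73] open 0.0303 yaw -0.2708
plateLa [290.8  -5.6]
plateLb [351.5  -5.3]
plateRa [291.4 168.5]
cL [321.4  50.6]
cR [321.4 106.7]
tipL [322.1 -50.8]
```

View pics/w2.png

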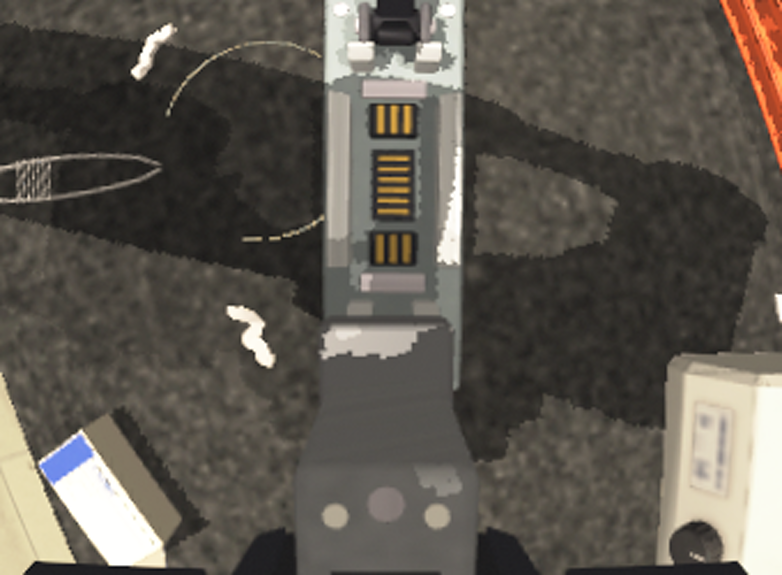

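Contacts show at full-frame pixels (321.3,51.7) and (320.9,107.8), about 1 px from the prediction. The held module's flange end edge is at row ~141, columns 290 to 347. Checking how the module sits in the hand.

Run:
```python
from h import *
import pickle
p=pickle.load(open("w2.pkl","rb"))
c=np.array([.5245,-.2466]);y=-.2708
D=lambda x,yy,z:np.r_[c+[x*np.cos(y)-yy*np.sin(y),x*np.sin(y)+yy*np.cos(y)],z]
for z in(.15,.172): print(z,[np.round(proj("wrist",D(x,.052,z),p),1) for x in(-.017,.017)])
print("housing",[np.round(proj("wrist",D(x,.038,.242),p),1) for x in(-.015,.015)])
q=lambda u,v:(150+(u+.5)/2.3-.5,(v+.5)/2.3-.5)
print("obs flange bottom",q(321,323),q(452,319),"flange bottom-of-front",q(321,357),q(452,350),"housing",q(296,463),q(477,463))
a=at("wrist",*q(394,119),.019,p);b=at("wrist",*q(393,248),.019,p);print(a,b,(a+b)/2,np.arctan2(-(a-b)[0],(a-b)[1]),np.linalg.norm(a-b))
st();cc=(a+b)/2
plan([cc[0],cc[1],.16],-.2708)
```

```text
0.15 [array([291.3, 136.3]), array([344.8, 136.3])]
0.172 [array([288.1, 140.1]), array([348.2, 140.1])]
housing [array([276.6, 201.5]), array([360.8, 201.4])]
obs flange bottom (289.2826086956522, 140.1521739130435) (346.2391304347826, 138.41304347826087) flange bottom-of-front (289.2826086956522, 154.93478260869566) (346.2391304347826, 151.8913043478261) housing (278.4130434782609, 201.0217391304348) (357.10869565217394, 201.0217391304348)
[ 0.56243667 -0.12293583  0.019     ] [ 0.5459578 -0.1805112  0.019    ] [ 0.55419723 -0.15172352  0.019     ] -0.27876137102614484 0.059887194161221534
5.28 tcp [ 0.5246 -0.2468  0.2005] F [ 0.52 -0.58 -2.32] open 0.0297 yaw -0.2709
rows 2.6 calls 1
turn [-0.0001 -0.0001  0.    ] shift [ 0.054   0.0041 -0.1327]
```

Request:
jog_arm(motion=[[[0.005,0,0],[0,0.001,-0.045],0],[[0.005,0,0],[0,0.003,-0.09],0],[[0.005,0,0],[0,0.004,-0.133],0],[[0.005,0,0],[0.02,0.004,-0.133],0],[[0.005,0,0],[0.054,0.004,-0.133],0]])

```text
clock: 5.7
tool_pos: [0.5578, -0.1511, 0.1637]
tcp_rot: [[0.008, 0.962, -0.273], [-0.002, -0.273, -0.962], [-1.0, 0.009, -0.0]]
contact_force: [0.6, -1.1, -1.9]
opening: 0.0301
```

Request:
jog_arm(motion=[[[0,0,0],[0.02,0,0],0],[[0,0,0],[0.04,0,0],0],[[0,0,0],[0.06,0,0],0],[[0,0,0],[0.07,0,0],0],[[0,0,0],[0.07,0,0],0]])

```text
clock: 6.12
tool_pos: [0.5526, -0.1518, 0.1054]
tcp_rot: [[-0.004, 0.961, -0.276], [0.001, -0.276, -0.961], [-1.0, -0.004, -0.0]]
contact_force: [-0.0, -0.2, -2.5]
opening: 0.0294
```

Request:
jog_arm(motion=[[[0,0,0],[0,0,0],0],[[0,0,0],[0,0,0],0],[[0,0,0],[0,0,0],0],[[0,0,0],[0,0,0],0],[[0,0,0],[0,0,0],0]])

```text
clock: 6.53
tool_pos: [0.5549, -0.1531, 0.1084]
tcp_rot: [[0.002, 0.961, -0.277], [-0.001, -0.277, -0.961], [-1.0, 0.002, 0.0]]
contact_force: [0.6, 0.1, -3.0]
opening: 0.03
```

```bash
python3 -c "
from h import *
st();plan([.5542,-.1517,.07],-.2788)"
```

```text
6.53 tcp [ 0.5549 -0.1531  0.1084] F [ 0.59  0.05 -3.  ] open 0.03 yaw -0.2805
rows 0.9 calls 1
turn [-0.0011  0.     -0.001 ] shift [ 0.0512 -0.0014 -0.0015]
```

Request:
jog_arm(motion=[[[0,0,0],[0.006,-0.001,-0.0015],0],[[0,0,0],[0.012,-0.001,-0.0015],0],[[0,0,0],[0.018,-0.001,-0.0015],0],[[0,0,0],[0.024,-0.001,-0.0015],0],[[0,0,0],[0.03,-0.001,-0.0015],0]])

```text
clock: 6.95
tool_pos: [0.5535, -0.1514, 0.0841]
tcp_rot: [[-0.001, 0.961, -0.277], [0.0, -0.277, -0.961], [-1.0, -0.001, -0.0]]
contact_force: [-0.2, 0.9, -3.0]
opening: 0.0298
```

Request:
jog_arm(motion=[[[0,0,0],[0.003,0,0],0],[[0,0,0],[0.006,0,0],0],[[0,0,0],[0.009,0,0],0],[[0,0,0],[0.011,0,0],0],[[0,0,0],[0.011,0,0],0]])

```text
clock: 7.37
tool_pos: [0.5537, -0.1515, 0.0764]
tcp_rot: [[-0.001, 0.961, -0.277], [0.0, -0.277, -0.961], [-1.0, -0.001, -0.0]]
contact_force: [-0.6, 0.3, -1.7]
opening: 0.0295
```

Request:
jog_arm(motion=[[[0,0,0],[0.002,0,0],0],[[0,0,0],[0.004,0,0],0],[[0,0,0],[0.006,0,0],0],[[0,0,0],[0.006,0,0],0],[[0,0,0],[0.006,0,0],0]])

```text
clock: 7.78
tool_pos: [0.5537, -0.1515, 0.0721]
tcp_rot: [[-0.0, 0.961, -0.277], [0.0, -0.277, -0.961], [-1.0, -0.0, -0.0]]
contact_force: [-0.2, -0.8, -2.8]
opening: 0.0299
```

Request:
jog_arm(motion=[[[0,0,0],[0.001,0,0],0],[[0,0,0],[0.002,0,0],0],[[0,0,0],[0.003,0,0],0],[[0,0,0],[0.003,0,0],0],[[0,0,0],[0.003,0,0],0]])

```text
clock: 8.2
tool_pos: [0.5538, -0.1515, 0.0699]
tcp_rot: [[-0.0, 0.961, -0.277], [0.0, -0.277, -0.961], [-1.0, -0.0, -0.0]]
contact_force: [0.1, 0.1, -2.7]
opening: 0.0298
```

Request:
jog_arm(motion=[[[0,0,0],[0.001,0,0],0],[[0,0,0],[0.001,0,0],0],[[0,0,0],[0.001,0,0],0]])

```text
clock: 8.45
tool_pos: [0.554, -0.1515, 0.0694]
tcp_rot: [[0.0, 0.961, -0.277], [-0.0, -0.277, -0.961], [-1.0, 0.0, -0.0]]
contact_force: [-0.1, 1.1, -1.7]
opening: 0.0298
```

Request:
jog_arm(motion=[[[0,0,0],[0.001,0,0],0],[[0,0,0],[0.0015,0,0],0],[[0,0,0],[0.0015,0,0],0],[[0,0,0],[0.0015,0,0],0]])

```text
clock: 8.78
tool_pos: [0.5541, -0.1516, 0.0686]
tcp_rot: [[0.0, 0.961, -0.277], [-0.0, -0.277, -0.961], [-1.0, 0.0, 0.0]]
contact_force: [-1.3, 0.8, 3.4]
opening: 0.0296
```

Request:
jog_arm(motion=[[[0,0,0],[0,0,0],0.7],[[0,0,0],[0,0,0],0.7],[[0,0,0],[0,0,0],0.7],[[0,0,0],[0,0,0],0.7],[[0,0,0],[0,0,0],0.7]])

```text
clock: 9.2
tool_pos: [0.5539, -0.1516, 0.0679]
tcp_rot: [[0.0, 0.961, -0.277], [-0.0, -0.277, -0.961], [-1.0, 0.0, 0.0]]
contact_force: [-0.2, -0.8, -0.5]
opening: 0.0605
```

Request:
jog_arm(motion=[[[0,0,0],[-0.02,0,0],0.7],[[0,0,0],[-0.05,0,0],0.7],[[0,0,0],[-0.1,0,0],0.7],[[0,0,0],[-0.13,0,0],0.7],[[0,0,0],[-0.13,0,0],0.7]])

```text
clock: 9.62
tool_pos: [0.5578, -0.1528, 0.172]
tcp_rot: [[0.01, 0.961, -0.277], [-0.003, -0.277, -0.961], [-1.0, 0.011, 0.0]]
contact_force: [0.8, -0.4, 0.6]
opening: 0.0619
```

```bash
cat >> h.py <<'E'
c0=np.array([.554,-.1517]);y0=-.2788
def D(x,y,z): return np.r_[c0+[x*np.cos(y0)-y*np.sin(y0),x*np.sin(y0)+y*np.cos(y0)],z]
def dk():
    s=manip.sense();d=s["tool_pos"][:2]-c0;a=np.array([np.cos(y0),np.sin(y0)]);b=np.array([-a[1],a[0]])
    print("dock xyz mm",np.round(1e3*np.r_[d@a,d@b,s["tool_pos"][2]],1),"F",np.round(np.r_[s["contact_force"][:2]@a,s["contact_force"][:2]@b,s["contact_force"][2]],1))
E
python3 - <<'E'
from h import *
import pickle
st();dk();plan(D(0,.155,.17),y0)
p=manip.camera_params("side");im=manip.read_camera("side")
pt=manip.camera_params("top");im2=manip.read_camera("top")
a=cv2.resize(im[190:310,285:405,::-1],None,fx=4,fy=4,interpolation=cv2.INTER_CUBIC)
cv2.imwrite("pics/s2.png",a)
E
```

```text
9.62 tcp [ 0.5578 -0.1528  0.172 ] F [ 0.75 -0.41  0.64] open 0.0619 yaw -0.2804
dock xyz mm [  4.   0. 172.] F [ 0.8 -0.2  0.6]
rows 3.7 calls 1
turn [-0.001   0.0002 -0.0069] shift [ 0.0026 -0.0056 -0.2066]
```

View pics/s2.png

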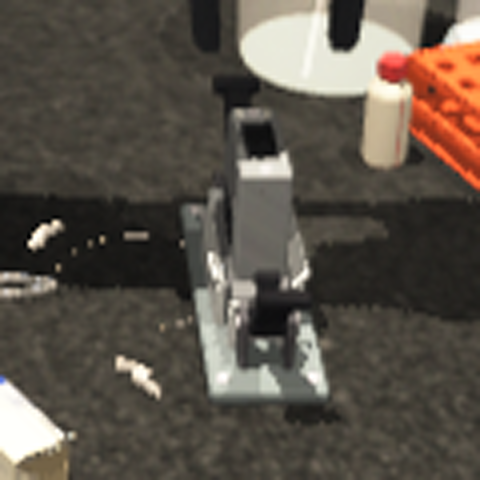

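The module stands upright in the bay at crop (262,200), and both levers are still out. I'll move outboard of the left lever with the fingers shut.

Request:
jog_arm(motion=[[[0,0,0],[-0.01,0,-0.05],0],[[0,0,0],[-0.01,0,-0.1],0],[[0,0,0],[-0.01,0,-0.15],0],[[0,0,0],[-0.01,0,-0.207],0],[[0,0,0],[-0.01,0,-0.207],0]])

```text
clock: 10.13
tool_pos: [0.5968, 0.0037, 0.1708]
tcp_rot: [[-0.002, 0.962, -0.273], [0.003, -0.273, -0.962], [-1.0, -0.003, -0.002]]
contact_force: [-0.5, -0.4, 0.1]
opening: 0.0307
```

Request:
jog_arm(motion=[[[0,0,0],[0.02,0,0],0],[[0,0,0],[0.05,0,0],0],[[0,0,0],[0.09,0,0],0],[[0,0,0],[0.12,0,0],0],[[0,0,0],[0.12,0,0],0]])

```text
clock: 10.55
tool_pos: [0.5906, -0.0023, 0.0754]
tcp_rot: [[-0.014, 0.961, -0.276], [0.0, -0.276, -0.961], [-1.0, -0.013, 0.003]]
contact_force: [-1.0, -0.1, -0.6]
opening: 0.0006
```

Request:
jog_arm(motion=[[[0,0,0],[0,0,0],0],[[0,0,0],[0,0,0],0],[[0,0,0],[0,0,0],0],[[0,0,0],[0,0,0],0],[[0,0,0],[0,0,0],0]])

```text
clock: 10.97
tool_pos: [0.5981, -0.0025, 0.0848]
tcp_rot: [[0.003, 0.961, -0.277], [-0.0, -0.277, -0.961], [-1.0, 0.003, -0.001]]
contact_force: [-0.1, 0.6, 0.1]
opening: 0.0004
```

```bash
python3 -c "
from h import *
st();dk()
for v in (1.25,1,.8,.6,.4,.3,.2,.1,0): print(v,np.round([70+65*np.sin(v-.4),36+65*np.cos(v-.4)],1))"
```

```text
10.97 tcp [ 0.5981 -0.0025  0.0848] F [-0.12  0.6   0.06] open 0.0004 yaw -0.2805
dock xyz mm [  1.3 155.6  84.8] F [-0.3  0.5  0.1]
1.25 [118.8  78.9]
1 [106.7  89.6]
0.8 [95.3 95.9]
0.6 [82.9 99.7]
0.4 [ 70. 101.]
0.3 [ 63.5 100.7]
0.2 [57.1 99.7]
0.1 [50.8 98.1]
0 [44.7 95.9]
```

Request:
jog_arm(motion=[[[0,0,0],[0.01,0,0],0],[[0,0,0],[0.02,0,0.005],0],[[0,0,0],[0.02,0,0.015],0],[[0,0,0],[0.02,0,0.023],0],[[0,0,0],[0.02,0,0.023],0]])

```text
clock: 11.38
tool_pos: [0.5912, -0.0202, 0.0676]
tcp_rot: [[-0.001, 0.961, -0.278], [-0.0, -0.278, -0.961], [-1.0, -0.001, 0.001]]
contact_force: [-0.1, -0.7, -0.9]
opening: 0.0002
```

Request:
jog_arm(motion=[[[0,0,0],[0,0,0.003],0],[[0,0,0],[-0.002,0,0.006],0],[[0,0,0],[-0.004,0,0.009],0],[[0,0,0],[-0.007,0,0.012],0],[[0,0,0],[-0.01,0,0.015],0]])

```text
clock: 11.8
tool_pos: [0.5891, -0.0295, 0.0759]
tcp_rot: [[0.0, 0.961, -0.277], [0.001, -0.277, -0.961], [-1.0, 0.0, -0.001]]
contact_force: [0.8, 2.6, -2.6]
opening: 0.0004
```

```bash
python3 -c "
from h import *
st();dk()"
```

```text
11.8 tcp [ 0.5891 -0.0295  0.0759] F [ 0.83  2.58 -2.55] open 0.0004 yaw -0.2806
dock xyz mm [1.000e-01 1.271e+02 7.590e+01] F [ 0.1  2.7 -2.6]
```

Request:
jog_arm(motion=[[[0,0,0],[-0.006,0,0.007],0],[[0,0,0],[-0.011,0,0.015],0],[[0,0,0],[-0.015,0,0.023],0],[[0,0,0],[-0.018,0,0.031],0],[[0,0,0],[-0.02,0,0.039],0]])

```text
clock: 12.22
tool_pos: [0.5811, -0.058, 0.0918]
tcp_rot: [[0.001, 0.961, -0.277], [0.001, -0.277, -0.961], [-1.0, 0.001, -0.001]]
contact_force: [-0.1, 5.1, 3.8]
opening: -0.0001
```

Request:
jog_arm(motion=[[[0,0,0],[0,0,0.003],0],[[0,0,0],[-0.001,0,0.006],0],[[0,0,0],[-0.001,0,0.009],0],[[0,0,0],[-0.001,0,0.012],0],[[0,0,0],[-0.001,0,0.012],0]])

```text
clock: 12.63
tool_pos: [0.5786, -0.0671, 0.0915]
tcp_rot: [[0.001, 0.961, -0.277], [-0.001, -0.277, -0.961], [-1.0, 0.001, 0.0]]
contact_force: [1.3, 2.1, 1.3]
opening: -0.0
```

```bash
python3 -c "
from h import *
st();dk()"
```

```text
12.63 tcp [ 0.5786 -0.0671  0.0915] F [1.32 2.09 1.25] open -0.0 yaw -0.2804
dock xyz mm [ 0.4 88.1 91.5] F [0.7 2.4 1.3]
```

Request:
jog_arm(motion=[[[0,0,0],[0,0,0.003],0],[[0,0,0],[0,0,0.006],0],[[0,0,0],[0,0,0.009],0],[[0,0,0],[0,0,0.012],0],[[0,0,0],[0,0,0.012],0]])

```text
clock: 13.05
tool_pos: [0.5759, -0.0756, 0.0914]
tcp_rot: [[0.0, 0.961, -0.277], [-0.0, -0.277, -0.961], [-1.0, 0.0, 0.0]]
contact_force: [1.1, 1.9, 2.2]
opening: 0.0006
```

```bash
python3 -c "
from h import *
st();dk()"
```

```text
13.05 tcp [ 0.5759 -0.0756  0.0914] F [1.14 1.88 2.16] open 0.0006 yaw -0.2804
dock xyz mm [ 0.1 79.2 91.4] F [0.6 2.1 2.2]
```

Request:
jog_arm(motion=[[[0,0,0],[0,0,0.001],0],[[0,0,0],[0,0,0.002],0],[[0,0,0],[0,0,0.003],0],[[0,0,0],[0,0,0.003],0]])

```text
clock: 13.38
tool_pos: [0.5753, -0.0774, 0.0913]
tcp_rot: [[0.0, 0.961, -0.277], [-0.0, -0.277, -0.961], [-1.0, 0.0, 0.0]]
contact_force: [2.3, 2.7, 2.9]
opening: 0.0
```

Request:
jog_arm(motion=[[[0,0,0],[0,0,0.001],0],[[0,0,0],[0,0,0.002],0],[[0,0,0],[0,0,0.003],0],[[0,0,0],[0,0,0.003],0]])

```text
clock: 13.72
tool_pos: [0.5747, -0.0796, 0.0911]
tcp_rot: [[0.0, 0.961, -0.277], [-0.0, -0.277, -0.961], [-1.0, 0.0, 0.0]]
contact_force: [3.3, 3.4, -0.1]
opening: 0.0003
```

Request:
jog_arm(motion=[[[0,0,0],[0,0,0.001],0],[[0,0,0],[0,0,0.002],0],[[0,0,0],[0.001,0,0.003],0],[[0,0,0],[0.001,0,0.003],0]])

```text
clock: 14.05
tool_pos: [0.5739, -0.0817, 0.0905]
tcp_rot: [[-0.0, 0.961, -0.277], [0.0, -0.277, -0.961], [-1.0, -0.0, 0.0]]
contact_force: [2.8, 3.1, 2.0]
opening: 0.0004
```

Request:
jog_arm(motion=[[[0,0,0],[0,0,0.001],0],[[0,0,0],[0,0,0.002],0],[[0,0,0],[0.001,0,0.003],0],[[0,0,0],[0.001,0,0.003],0]])

```text
clock: 14.38
tool_pos: [0.5732, -0.0837, 0.0899]
tcp_rot: [[-0.0, 0.961, -0.277], [0.0, -0.277, -0.961], [-1.0, -0.0, -0.0]]
contact_force: [2.8, 3.8, 2.1]
opening: 0.0002
```

Request:
jog_arm(motion=[[[0,0,0],[0,0,0.001],0],[[0,0,0],[0,0,0.002],0],[[0,0,0],[0.001,0,0.003],0],[[0,0,0],[0.001,0,0.003],0]])

```text
clock: 14.72
tool_pos: [0.5731, -0.0849, 0.0896]
tcp_rot: [[0.001, 0.961, -0.277], [0.002, -0.277, -0.961], [-1.0, 0.0, -0.002]]
contact_force: [2.0, 7.4, 4.8]
opening: 0.0003
```

Request:
jog_arm(motion=[[[0,0,0],[0,0,0.0005],0],[[0,0,0],[0,0,0.001],0],[[0,0,0],[0,0,0.001],0],[[0,0,0],[0,0,0.001],0]])

```text
clock: 15.05
tool_pos: [0.573, -0.085, 0.0896]
tcp_rot: [[0.001, 0.961, -0.277], [0.003, -0.277, -0.961], [-1.0, 0.0, -0.003]]
contact_force: [3.0, 9.7, 5.4]
opening: 0.0005
```

Request:
jog_arm(motion=[[[0,0,0],[0,0,0.0005],0],[[0,0,0],[0,0,0.001],0],[[0,0,0],[0,0,0.0015],0],[[0,0,0],[0,0,0.0015],0],[[0,0,0],[0,0,0.0015],0]])

```text
clock: 15.47
tool_pos: [0.5729, -0.0855, 0.0896]
tcp_rot: [[0.001, 0.961, -0.277], [0.003, -0.277, -0.961], [-1.0, 0.0, -0.004]]
contact_force: [4.3, 12.1, 3.7]
opening: 0.0003
```

```bash
python3 -c "
from h import *
st();dk()"
```

```text
15.47 tcp [ 0.5729 -0.0855  0.0896] F [ 4.31 12.1   3.73] open 0.0003 yaw -0.2811
dock xyz mm [-0.1 68.9 89.6] F [ 0.8 12.8  3.7]
```

Request:
jog_arm(motion=[[[0,0,0],[0,0,0.0004],0],[[0,0,0],[0,0,0.0008],0],[[0,0,0],[0,0,0.0008],0],[[0,0,0],[0,0,0.0008],0],[[0,0,0],[0,0,0.0008],0]])

```text
clock: 15.88
tool_pos: [0.5728, -0.0857, 0.0896]
tcp_rot: [[0.001, 0.961, -0.277], [0.004, -0.277, -0.961], [-1.0, 0.0, -0.004]]
contact_force: [4.5, 12.2, 3.7]
opening: 0.0003
```

Request:
jog_arm(motion=[[[0,0,0],[0,0,0],0],[[0,0,0],[0,0,0],0],[[0,0,0],[0,0,0],0],[[0,0,0],[0,0,0],0],[[0,0,0],[0,0,0],0]])

```text
clock: 16.3
tool_pos: [0.5728, -0.0857, 0.0896]
tcp_rot: [[0.001, 0.961, -0.277], [0.004, -0.278, -0.961], [-1.0, 0.0, -0.004]]
contact_force: [4.3, 13.0, 3.1]
opening: 0.0006
```

```bash
python3 -c "
from h import *
st();dk()"
```

```text
16.3 tcp [ 0.5728 -0.0857  0.0896] F [ 4.25 12.96  3.14] open 0.0006 yaw -0.2812
dock xyz mm [-0.1 68.6 89.6] F [ 0.5 13.6  3.1]
```

Request:
jog_arm(motion=[[[0,0,0],[0,0,0.0005],0],[[0,0,0],[0,0,0.001],0],[[0,0,0],[0,0,0.001],0],[[0,0,0],[0,0,0.001],0],[[0,0,0],[0,0,0.001],0]])

```text
clock: 16.72
tool_pos: [0.5728, -0.086, 0.0896]
tcp_rot: [[0.002, 0.961, -0.278], [0.005, -0.278, -0.961], [-1.0, 0.0, -0.005]]
contact_force: [4.8, 14.5, 3.7]
opening: 0.0008
```

Request:
jog_arm(motion=[[[0,0,0],[0,0,0],0],[[0,0,0],[0,0,0],0],[[0,0,0],[0,0,0],0],[[0,0,0],[0,0,0],0],[[0,0,0],[0,0,0],0]])

```text
clock: 17.13
tool_pos: [0.5728, -0.086, 0.0896]
tcp_rot: [[0.002, 0.961, -0.278], [0.005, -0.278, -0.961], [-1.0, 0.0, -0.005]]
contact_force: [4.5, 14.8, 4.1]
opening: 0.0005
```

```bash
python3 -c "
from h import *
st();dk()"
```

```text
17.13 tcp [ 0.5728 -0.086   0.0896] F [ 4.52 14.82  4.1 ] open 0.0005 yaw -0.2813
dock xyz mm [-0.  68.3 89.6] F [ 0.3 15.5  4.1]
```

Request:
jog_arm(motion=[[[0,0,0],[0,0,-0.01],0],[[0,0,0],[-0.01,0,-0.03],0],[[0,0,0],[-0.06,0,-0.035],0],[[0,0,0],[-0.11,0,-0.035],0],[[0,0,0],[-0.11,0,-0.035],0]])

```text
clock: 17.55
tool_pos: [0.5825, -0.065, 0.1785]
tcp_rot: [[0.009, 0.961, -0.276], [-0.003, -0.276, -0.961], [-1.0, 0.009, 0.001]]
contact_force: [1.2, -0.6, 0.8]
opening: 0.0004
```

```bash
python3 -c "
from h import *
st();dk()
# hotplate near-left & corners (top img), knob; side image too
for u,v in((419,165),(427,113),(462,168),(440,143)):
  for z in (0.03,.08): print(u,v,z,np.round(at('top',u,v,z),3), np.round(proj('side',at('top',u,v,z)),0))
for xx in(-.094,.094): print('body',np.round(D(xx,-.155,.135),3),np.round(D(xx,-.118,.135),3))
plan(D(0,-.155,.18),y0)"
```

```text
17.55 tcp [ 0.5825 -0.065   0.1785] F [ 1.25 -0.58  0.78] open 0.0004 yaw -0.2797
dock xyz mm [  3.5  91.2 178.5] F [ 1.4 -0.2  0.8]
419 165 0.03 [ 0.661 -0.269  0.03 ] [412. 276.]
419 165 0.08 [ 0.651 -0.258  0.08 ] [409. 255.]
427 113 0.03 [ 0.823 -0.303  0.03 ] [484. 272.]
427 113 0.08 [ 0.807 -0.29   0.08 ] [479. 252.]
462 168 0.03 [ 0.648 -0.399  0.03 ] [439. 315.]
462 168 0.08 [ 0.638 -0.383  0.08 ] [434. 290.]
440 143 0.03 [ 0.727 -0.337  0.03 ] [456. 289.]
440 143 0.08 [ 0.715 -0.323  0.08 ] [451. 267.]
body [ 0.421 -0.275  0.135] [ 0.431 -0.239  0.135]
body [ 0.602 -0.327  0.135] [ 0.612 -0.291  0.135]
rows 5.9 calls 2
turn [-0.0003  0.0003 -0.003 ] shift [-0.0009 -0.0022  0.1641]
turn [-0.0003  0.0003 -0.003 ] shift [-0.0009 -0.0023  0.1641]
```

Request:
jog_arm(motion=[[[0,0,0],[0,0,0.05],0],[[0,0,0],[0,0,0.1],0],[[0,0,0],[0,0,0.15],0],[[0,0,0],[0,0,0.2],0],[[0,0,0],[0,0,0.23],0]])

```text
clock: 17.97
tool_pos: [0.5285, -0.2329, 0.1705]
tcp_rot: [[-0.004, 0.961, -0.278], [-0.002, -0.278, -0.961], [-1.0, -0.003, 0.003]]
contact_force: [0.5, -0.2, -0.0]
opening: 0.0005
```

Request:
jog_arm(motion=[[[0,0,0],[0,0,0.05],0],[[0,0,0],[0,0,0.1],0],[[0,0,0],[0,0,0.1],0],[[0,0,0],[0,0,0.1],0],[[0,0,0],[0,0,0.1],0]])

```text
clock: 18.38
tool_pos: [0.5094, -0.3015, 0.1706]
tcp_rot: [[-0.003, 0.961, -0.278], [0.001, -0.278, -0.961], [-1.0, -0.003, -0.0]]
contact_force: [-0.3, -0.7, -1.0]
opening: 0.0004
```

Request:
jog_arm(motion=[[[0,0,0],[0,0,0],0],[[0,0,0],[0,0,0],0],[[0,0,0],[0,0,0],0]])

```text
clock: 18.63
tool_pos: [0.5109, -0.3004, 0.1714]
tcp_rot: [[-0.0, 0.961, -0.275], [0.0, -0.275, -0.961], [-1.0, -0.0, -0.0]]
contact_force: [-0.2, 0.5, 0.1]
opening: 0.0003
```

Run:
```python
from h import *
st();dk()
plan(D(0,-.155,.070),y0)
im=manip.read_camera("side")
cv2.imwrite("pics/s3.png",cv2.resize(im[190:310,285:405,::-1],None,fx=4,fy=4,interpolation=cv2.INTER_CUBIC))
```

```text
18.63 tcp [ 0.5109 -0.3004  0.1714] F [-0.17  0.51  0.07] open 0.0003 yaw -0.2785
dock xyz mm [  -0.5 -154.8  171.4] F [-0.3  0.4  0.1]
rows 2.4 calls 1
turn [ 0.0002 -0.0001  0.0003] shift [0.1352 0.0008 0.0002]
```

View pics/s3.png

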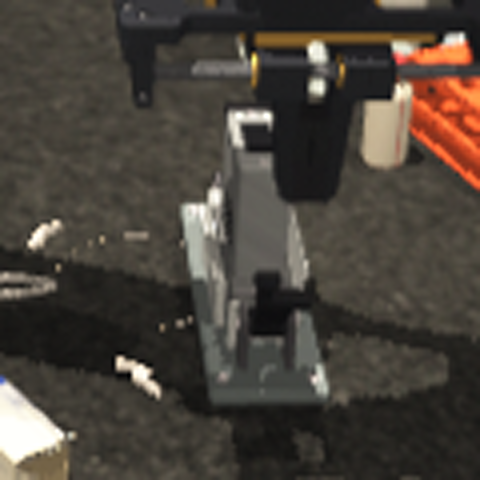

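The left lever now sits out of view behind the module, and the right lever is still outward at crop (285,295). Lowering outboard of the right lever.

Request:
jog_arm(motion=[[[0,0,0],[0.03,0,0],0],[[0,0,0],[0.07,0,0],0],[[0,0,0],[0.11,0,0],0],[[0,0,0],[0.135,0,0],0],[[0,0,0],[0.135,0,0],0]])

```text
clock: 19.1
tool_pos: [0.5074, -0.2987, 0.0654]
tcp_rot: [[-0.008, 0.961, -0.276], [0.005, -0.276, -0.961], [-1.0, -0.009, -0.003]]
contact_force: [-1.1, 1.3, -0.1]
opening: 0.0005
```

Request:
jog_arm(motion=[[[0,0,0],[0,0,0],0],[[0,0,0],[0,0,0],0],[[0,0,0],[0,0,-0.008],0],[[0,0,0],[0,0,-0.016],0],[[0,0,0],[0,0,-0.023],0]])

```text
clock: 19.52
tool_pos: [0.5166, -0.2849, 0.072]
tcp_rot: [[0.002, 0.961, -0.277], [-0.001, -0.277, -0.961], [-1.0, 0.003, 0.001]]
contact_force: [-0.0, -0.3, 0.2]
opening: 0.0004
```

Request:
jog_arm(motion=[[[0,0,0],[0,0,-0.003],0],[[0,0,0],[-0.002,0,-0.006],0],[[0,0,0],[-0.004,0,-0.009],0],[[0,0,0],[-0.007,0,-0.012],0],[[0,0,0],[-0.01,0,-0.015],0]])

```text
clock: 19.93
tool_pos: [0.5183, -0.2746, 0.0779]
tcp_rot: [[-0.0, 0.961, -0.277], [-0.001, -0.277, -0.961], [-1.0, -0.0, 0.001]]
contact_force: [-0.8, -2.7, -2.3]
opening: 0.0004
```

```bash
python3 -c "
from h import *
st();dk()"
```

```text
19.93 tcp [ 0.5183 -0.2746  0.0779] F [-0.76 -2.73 -2.34] open 0.0004 yaw -0.2802
dock xyz mm [  -0.5 -128.    77.9] F [ 0.  -2.8 -2.3]
```

Contact. I'll repeat the same arc, mirrored.

Request:
jog_arm(motion=[[[0,0,0],[-0.005,0,-0.007],0],[[0,0,0],[-0.01,0,-0.015],0],[[0,0,0],[-0.014,0,-0.023],0],[[0,0,0],[-0.017,0,-0.031],0],[[0,0,0],[-0.019,0,-0.039],0]])

```text
clock: 20.35
tool_pos: [0.5269, -0.2474, 0.0938]
tcp_rot: [[0.001, 0.961, -0.277], [-0.003, -0.277, -0.961], [-1.0, 0.001, 0.002]]
contact_force: [-3.8, -4.8, 3.5]
opening: 0.0006
```

Request:
jog_arm(motion=[[[0,0,0],[0,0,-0.003],0],[[0,0,0],[0,0,-0.006],0],[[0,0,0],[0,0,-0.009],0],[[0,0,0],[0,0,-0.012],0],[[0,0,0],[0,0,-0.012],0]])

```text
clock: 20.77
tool_pos: [0.5296, -0.2376, 0.0925]
tcp_rot: [[0.001, 0.961, -0.277], [-0.001, -0.277, -0.961], [-1.0, 0.001, 0.0]]
contact_force: [0.2, -4.9, 3.9]
opening: 0.0004
```

Request:
jog_arm(motion=[[[0,0,0],[0,0,-0.003],0],[[0,0,0],[0,0,-0.006],0],[[0,0,0],[0,0,-0.009],0],[[0,0,0],[0,0,-0.011],0],[[0,0,0],[0,0,-0.011],0]])

```text
clock: 21.18
tool_pos: [0.5316, -0.2295, 0.0921]
tcp_rot: [[0.0, 0.961, -0.277], [-0.0, -0.277, -0.961], [-1.0, 0.0, -0.0]]
contact_force: [-0.5, -3.1, 3.1]
opening: 0.0004
```

```bash
python3 -c "
from h import *
st();dk()"
```

```text
21.18 tcp [ 0.5316 -0.2295  0.0921] F [-0.51 -3.05  3.11] open 0.0004 yaw -0.2804
dock xyz mm [ -0.1 -80.9  92.1] F [ 0.4 -3.1  3.1]
```

Request:
jog_arm(motion=[[[0,0,0],[0,0,-0.0015],0],[[0,0,0],[0,0,-0.003],0],[[0,0,0],[0,0,-0.0045],0],[[0,0,0],[0,0,-0.0045],0]])

```text
clock: 21.52
tool_pos: [0.5325, -0.2262, 0.0921]
tcp_rot: [[0.0, 0.961, -0.277], [0.0, -0.277, -0.961], [-1.0, 0.0, -0.0]]
contact_force: [0.2, -4.3, 3.2]
opening: 0.0001
```

Request:
jog_arm(motion=[[[0,0,0],[0,0,-0.001],0],[[0,0,0],[0,0,-0.002],0],[[0,0,0],[0.001,0,-0.003],0],[[0,0,0],[0.001,0,-0.003],0]])

```text
clock: 21.85
tool_pos: [0.5328, -0.2239, 0.0912]
tcp_rot: [[-0.0, 0.961, -0.277], [0.0, -0.277, -0.961], [-1.0, -0.0, -0.0]]
contact_force: [0.4, -4.4, 2.7]
opening: 0.0002
```

Request:
jog_arm(motion=[[[0,0,0],[0,0,-0.001],0],[[0,0,0],[0,0,-0.002],0],[[0,0,0],[0.001,0,-0.003],0],[[0,0,0],[0.001,0,-0.003],0]])

```text
clock: 22.18
tool_pos: [0.5333, -0.2217, 0.0904]
tcp_rot: [[-0.001, 0.961, -0.277], [0.0, -0.277, -0.961], [-1.0, -0.001, -0.0]]
contact_force: [-0.2, -3.2, 2.0]
opening: 0.0007
```

Request:
jog_arm(motion=[[[0,0,0],[0,0,-0.001],0],[[0,0,0],[0,0,-0.002],0],[[0,0,0],[0.001,0,-0.003],0],[[0,0,0],[0.001,0,-0.003],0]])

```text
clock: 22.52
tool_pos: [0.534, -0.2196, 0.0897]
tcp_rot: [[-0.001, 0.961, -0.277], [0.0, -0.277, -0.961], [-1.0, -0.001, -0.0]]
contact_force: [-1.6, -3.5, 2.3]
opening: 0.0004
```

Request:
jog_arm(motion=[[[0,0,0],[0,0,-0.001],0],[[0,0,0],[0,0,-0.002],0],[[0,0,0],[0.001,0,-0.003],0],[[0,0,0],[0.001,0,-0.003],0]])

```text
clock: 22.85
tool_pos: [0.5344, -0.2187, 0.0896]
tcp_rot: [[-0.001, 0.961, -0.276], [-0.002, -0.276, -0.961], [-1.0, -0.0, 0.002]]
contact_force: [-3.9, -6.0, 4.1]
opening: 0.0008
```

Request:
jog_arm(motion=[[[0,0,0],[0,0,-0.0005],0],[[0,0,0],[0,0,-0.001],0],[[0,0,0],[0,0,-0.001],0],[[0,0,0],[0,0,-0.001],0]])

```text
clock: 23.18
tool_pos: [0.5345, -0.2185, 0.0896]
tcp_rot: [[-0.001, 0.961, -0.276], [-0.003, -0.276, -0.961], [-1.0, -0.0, 0.003]]
contact_force: [-4.0, -9.3, 4.4]
opening: 0.0004
```

```bash
python3 -c "
from h import *
st();dk()"
```

```text
23.18 tcp [ 0.5345 -0.2185  0.0896] F [-3.97 -9.32  4.39] open 0.0004 yaw -0.2798
dock xyz mm [ -0.4 -69.6  89.6] F [ -1.2 -10.    4.4]
```

Request:
jog_arm(motion=[[[0,0,0],[0,0,-0.0007],0],[[0,0,0],[0,0,-0.0014],0],[[0,0,0],[0,0,-0.002],0],[[0,0,0],[0,0,-0.002],0],[[0,0,0],[0,0,-0.002],0]])

```text
clock: 23.6
tool_pos: [0.5346, -0.218, 0.0896]
tcp_rot: [[-0.001, 0.961, -0.276], [-0.004, -0.276, -0.961], [-1.0, -0.0, 0.004]]
contact_force: [-3.5, -11.8, 4.6]
opening: 0.0003
```

```bash
python3 -c "
from h import *
st();dk()"
```

```text
23.6 tcp [ 0.5346 -0.218   0.0896] F [ -3.51 -11.84   4.57] open 0.0003 yaw -0.2795
dock xyz mm [ -0.4 -69.1  89.6] F [ -0.1 -12.3   4.6]
```

Request:
jog_arm(motion=[[[0,0,0],[0,0,-0.0007],0],[[0,0,0],[0,0,-0.0014],0],[[0,0,0],[0,0,-0.0017],0],[[0,0,0],[0,0,-0.0017],0],[[0,0,0],[0,0,-0.0017],0]])

```text
clock: 24.02
tool_pos: [0.5347, -0.2176, 0.0896]
tcp_rot: [[-0.002, 0.961, -0.276], [-0.005, -0.276, -0.961], [-1.0, -0.0, 0.006]]
contact_force: [-6.0, -15.6, 5.6]
opening: 0.0004
```

```bash
python3 -c "
from h import *
st();dk()"
```

```text
24.02 tcp [ 0.5347 -0.2176  0.0896] F [ -5.97 -15.56   5.63] open 0.0004 yaw -0.2793
dock xyz mm [ -0.4 -68.7  89.6] F [ -1.5 -16.6   5.6]
```

Request:
jog_arm(motion=[[[0,0,0],[0,0,0.0003],0],[[0,0,0],[0,0,0.0003],0],[[0,0,0],[0,0,0.0003],0],[[0,0,0],[0,0,0.0003],0],[[0,0,0],[0,0,0.0003],0]])

```text
clock: 24.43
tool_pos: [0.5347, -0.2176, 0.0896]
tcp_rot: [[-0.002, 0.961, -0.276], [-0.005, -0.276, -0.961], [-1.0, -0.0, 0.005]]
contact_force: [-5.7, -14.6, 4.7]
opening: 0.0005
```

Request:
jog_arm(motion=[[[0,0,0],[0,0,0],0],[[0,0,0],[0,0,0],0],[[0,0,0],[0,0,0],0]])

```text
clock: 24.68
tool_pos: [0.5347, -0.2177, 0.0896]
tcp_rot: [[-0.002, 0.961, -0.276], [-0.005, -0.276, -0.961], [-1.0, -0.0, 0.005]]
contact_force: [-5.9, -14.8, 5.2]
opening: 0.0004
```

Request:
jog_arm(motion=[[[0,0,0],[0,0,0.01],0],[[0,0,0],[-0.01,0,0.03],0],[[0,0,0],[-0.06,0,0.04],0],[[0,0,0],[-0.11,0,0.06],0],[[0,0,0],[-0.16,0,0.1],0]])

```text
clock: 25.1
tool_pos: [0.5158, -0.2801, 0.2044]
tcp_rot: [[-0.001, 0.961, -0.275], [0.005, -0.275, -0.961], [-1.0, -0.003, -0.004]]
contact_force: [0.5, -0.7, 0.4]
opening: 0.0002
```

Request:
jog_arm(motion=[[[0,0,0],[0,0,0.05],0],[[0,0,0],[0,0,0.08],0],[[0,0,0],[0,0,0.08],0],[[0,0,0],[0,0,0.08],0]])

```text
clock: 25.43
tool_pos: [0.4989, -0.3399, 0.2031]
tcp_rot: [[-0.001, 0.96, -0.279], [0.003, -0.279, -0.96], [-1.0, -0.002, -0.003]]
contact_force: [-0.2, -0.0, -0.4]
opening: 0.0004
```

Run:
```python
from h import *
st();dk()
b=[manip.read_camera("side")[190:310,285:405],manip.read_camera("top")[165:240,330:450]]
a=cv2.resize(b[0],(480,480),interpolation=cv2.INTER_CUBIC);t=cv2.resize(b[1],(480,300),interpolation=cv2.INTER_CUBIC)
w=np.zeros((480,780,3),np.uint8);w[:,:320]=a[:,80:400];w[:300,320:780]=t[:,:460]
cv2.imwrite("pics/fin.png",w[:,:,::-1])
```

```text
25.43 tcp [ 0.4989 -0.3399  0.2031] F [-0.22 -0.   -0.39] open 0.0004 yaw -0.2827
dock xyz mm [  -1.2 -196.1  203.1] F [-0.2 -0.1 -0.4]
```

View pics/fin.png

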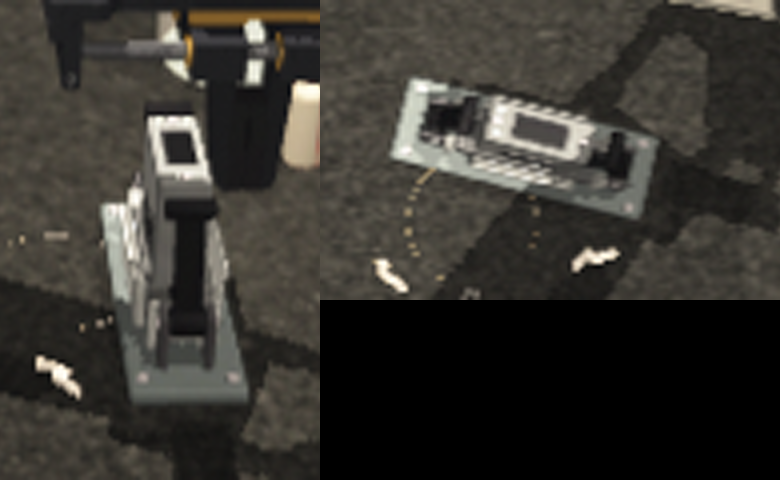

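```bash
python3 -c "
from h import *
for s in(1,-1):
  for v in (.3,.16,.0): print(s,v,np.round(proj('side',D(0,s*(.07+.065*np.sin(v-.4)),.036+.065*np.cos(v-.4))),1))
print('top c at 92+13/16',[np.round(proj('top',D(0,0,z)),1) for z in(.103,.106,.111)])
"
```

```text
1 0.3 [345.7 215.8]
1 0.16 [346.  218.2]
1 0.0 [346.4 221.5]
-1 0.3 [352.2 244.3]
-1 0.16 [351.7 242.7]
-1 0.0 [351.  241.6]
top c at 92+13/16 [array([385.3, 198. ]), array([385.4, 197.8]), array([385.6, 197.6])]
```

```bash
python3 -c "
from h import *
st();print(manip.sign_off())"
```

```text
25.53 tcp [ 0.4992 -0.3387  0.2028] F [ 0.22  0.99 -0.26] open 0.0003 yaw -0.2804
the job is handed in; nothing more can be done
None
```

The module is in the dock bay and both levers are pressed home, left first, then right. I handed the job in at 25.5 s, with the arm clear and touching nothing.

- **Module:** I lowered it until the sprung contacts took its weight (vertical force changed from −2.7 to +3.4 N), then released it. A side picture showed it standing upright in the bay.
- **Left lever:** It moved at about 2–5 N. It stopped with the force passing 10 N, at an estimated 0.16 rad. I held it for about 0.8 s in all, with readings rising to about 15.5 N over the last half second.
- **Right lever:** It also moved at about 3–5 N and stopped the same way, again at about 0.16 rad. I held it at about 15–16.6 N for at least 0.6 s.
- **Force limit:** The highest single reading on a lever was about 17.5 N, allowing for the vertical part. That is below the 22 N limit, though I only had readings at the end of each move.

**Last checks:** The final pictures show the module upright and both levers swung inward. The left bar is about 1 px and the right bar about 1 px from where 0.16 rad puts them, which pins the angle only to about ±0.05 rad.

- **Seat heights:** The two levers stopped at nearly the same angle, although the seats are said to differ in height. My dock position is only good to about a millimetre, so that small a difference may not show. I did not measure the seat heights any other way.
- **Other items:** I planned the paths clear of the vial, carton and reagent bottle and felt no unexpected contact, but I did not check their positions again afterwards.

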